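# Put the yoghurt tub away in the counter chiller

## Robot

A 6-joint arm with a two-finger parallel gripper is mounted at the origin on a cart in front of the work surface, level with it; the furniture and walls round the work are solid. World frame = base frame: x ahead of the robot, y to its left, z up, the work surface at z = 0. Lengths are in m, angles in rad, forces in N, time in s.
With the tool pointing down it reaches from about 0.375 to 0.9 m from the base axis. Payload 3.1 kg.
Tool frame: the origin (TCP) lies at the very end of the fingers, on their centre line; the grasp point (between the pads) lies 19 mm behind it; z points along the fingers, y is the direction in which the jaws open and shut (so a half turn about z gives the same grasp; the last joint's range is limited). The gripper opens to 85 mm and grips with 20 to 120 N. Pads are 22 mm wide; open, the fingers measure 114 mm over their backs; the gripper's body (76 mm by 85 mm) begins 54 mm behind the grasp point. The pads swing forward as they close: fully open they stand 13 mm farther back than shut.
Start: joints at [-1.458, 0.527, 1.433, -0, 1.181, -0.178], TCP at [0.18, -0.599, 0.231] pointing down, gripper open.
Joint ranges: [-3.08, 3.08], [-0.75, 2.2], [0.22, 2.44], [-1.43, 4.57], [0, 2.65], [-2.85, 2.85]. Speed limits (rad/s): [2.79, 2.79, 3.14, 3.14, 3.14, 3.14].

## Interface

Orientations are given as a unit quaternion [x, y, z, w].
In Python, from station import manip gives the robot as it stands. The module is installed in compiled form; this text tells all that it offers.
- The arm moves only by the tool send_rows, never from a script. Its argument "commands" is a list of rows, each an object with "delta_pos": the shift along the world's x, y, z in cm, a list of three; "yaw": the turn about the world's z in rad. A call has 1 to 10 rows; each row shifts and turns the pose as measured when the row begins; what a row does not reach is not made up. A row lasts 1/8 s, in which the tool goes at most 62.5 mm and 10.7 degrees, less where a joint would pass 70% of its speed; a pose out of reach is approached as far as the arm can. A call is refused whole if a number of a shift passes 6.25 or a number of a turn 0.188, either way. A call with a gripper value outside its range is refused whole. "grip" is the closure, from -1 (fully open) to 1 (shut), set as the call begins (left out, the last holds). The fingers move at their own pace and stop on an object; "force" is the grip in N (left out, the last holds). Time passes only in rows, so rows that do not move let the fingers close. It gives the time, the measured TCP pose, the force and the opening at its end, in the units of the state.
- manip.sense(): the state, without advancing time (a new reading comes with each control period).
- manip.snapshot(name): name is "scene" or "top"; returns the picture (420x560x3 uint8, blue, green, red); there is no depth.
- manip.get_calibration(name): a dict with "fx", "fy", "cx", "cy" (pixels), "world_to_cam" (4x4, takes a point from world to camera coordinates). Camera axes: x right, y down, z forward; pixel columns grow to the right and rows downward; lengths in m; the calibration is good to about 2 mm. A picture is of the moment at which its call begins. get_calibration takes no time and is no camera call.
- manip.sign_off(): hands the job in, once; it reports no verdict.
The state is a dict: "t": time; "q": joint angles; "qd": joint speeds; "tau": joint torques, N m; "tcp_pos": TCP position; "tool_rot": TCP orientation; "force": force on the tool from outside, world axes, zero at the start; "ft_torque": the same for the moment, N m; "finger_gap": opening from 0.0 (shut) to 1.0 (fully open).
Only numpy, scipy, OpenCV 4.12 (cv2) and the standard library are available. Lean on these libraries where they do the work, as an engineer would, in place of code of your own. Each camera call takes 0.05 s, during which the arm holds its last target. There are 200 camera calls.

## Task

Put the yoghurt tub away in the small steel chiller on the counter: slide the chiller's flush cover open by pressing on the rubber ribs at its end, set the tub down upright on the bottom of the well without dropping it in, then slide the cover fully shut again. Leave the shaker and the sauce bottle where they stand.

Things in the scene. Friction and masses are not known exactly. Their poses are not given: they have to be found in the camera images.
- chiller: Fixed steel box, 196 mm deep (x, to its back), 352 long (y), rim and deck 96.5 high. Origin: centre of its underside, on the counter; turned up to 0.2 rad. The open-topped well spans x -75 to 75 mm, y -160 to 10 mm, upright walls, floor 14 mm above the counter. Beyond y = 10 mm the top is a closed deck; the cover runs in under it when opened.
- cover (a joint): Flush cover's position in m along the chiller's +y: 0 shut (starts within 4 mm), 0.115 fully open (stop; mouth free from y -160 to -45 mm). Flat handleless sheet, 150 x 170 x 3 mm, top 2.5 mm below the rim; drag 1.5 N, stays where left. It floats on springs: sinks from 4 N, firm stop 3 mm down at 15 N. A fingertip pressing 6 to 15 N carries it along.
- grip_ribs (a point): Pressing spot: middle of the patch of rubber ribs (80 mm in x, 37 in y) on the cover's top, 30 mm from its -y edge, 94 mm above the counter. Moves with the cover and always stays in sight: 30 mm from the rim when shut, 25 mm from the deck's lip when fully open. Axes as the chiller's.
- well_floor (a point): Point on the well's floor, 14 mm above the counter, in the middle of the part that lies free when the cover is fully open (57.5 mm from the well's -y wall, midway in x). Axes as the chiller's.
- tub_middle (a point): Centre of the sealed round yoghurt tub, half-way up (35.5 mm above its foot), z its axis. 71 mm tall, 69 mm across near the top, narrower at the foot, 0.09 to 0.18 kg, stands on the counter. In the well its top is 11 mm below the rim: grasp it 50 to 58 mm above its foot so that the hand clears the chiller.
- shaker_middle (a point): Centre of the salt shaker, 44 mm across, 90 mm tall, that stands near the tub (45 mm above its foot). To be left alone.
- sauce_bottle_middle (a point): Centre of the white plastic sauce bottle, 53 x 87 x 174 mm, that stands behind the sauce pumps at the left (87 mm above its foot). To be left alone.
Mind the look-alikes: they are no part of the job. Of the things like the part that bears tub_middle, leave any that is blue or purple; of the rest the smaller one is meant.

How it is judged:
On the way, in this order (a step that is already met when the one before it is completed fails the run):
1. the cover is slid open, by 90 mm or more (value of joint cover above 0.09 m), for 0.2 s.
2. the tub stands upright on the well's floor, let go (x of tub_middle in the frame of chiller between -0.06 and 0.06 m and y of tub_middle in the frame of chiller between -0.15 and 0 m and z of tub_middle in the frame of chiller below 0.054 m and angle between tub_middle's own z axis and vertical below 0.12 rad and contact force between the fingers and tub below 0.05 N), for 0.2 s.
At the end, for the whole second after the job is handed in: The tub stands upright (within 0.12 rad) and at rest on the floor of the chiller's well, and the cover is shut to within 4 mm of its stop and at rest (value of joint cover below 0.004 m and x of tub_middle in the frame of chiller between -0.06 and 0.06 m and y of tub_middle in the frame of chiller between -0.15 and 0 m and z of tub_middle in the frame of chiller below 0.054 m and angle between tub_middle's own z axis and vertical below 0.12 rad and linear speed of tub below 0.02 m/s and velocity of joint cover below 0.01 m/s); the robot touches nothing.
It fails at once if the tub is dropped into the well (moves faster than 0.5 m/s inside it) (x of tub_middle in the frame of chiller between -0.075 and 0.075 m and y of tub_middle in the frame of chiller between -0.16 and 0.01 m and z of tub_middle in the frame of chiller below 0.1 m and linear speed of tub above 0.5 m/s).
It fails at once if the shaker is moved more than 30 mm or knocked over (distance of shaker_middle from where it was at the start of the episode above 0.03 m or angle between shaker_middle's own z axis and vertical above 0.5 rad).
It fails at once if the sauce bottle is moved more than 30 mm or knocked over (distance of sauce_bottle_middle from where it was at the start of the episode above 0.03 m or angle between sauce_bottle_middle's own z axis and vertical above 0.5 rad).
It also fails if it takes over 69 s, if anything falls off the work surface, if the arm or the gripper's body presses on something with over 40 N, if the wrist force passes 120 N, or if a joint passes its speed limit or range.

## Working session

There is one attempt and no reset: what is moved stays moved. The work goes in short steps, Python scripts to look and compute and a tool call to move; the robot and the scene stay as the last step left them, time stands still between calls to the robot, and variables do not carry over. Pictures are saved under pics/ and viewed, about 8 in all and at most 12, crops included, and the job is handed in when it is done.

Besides the shell and the picture viewer there is one more tool, called after "Emit:" as name(argument=value, ...), one argument or row to a line, values as JSON. send_rows: Moves the arm, as the interface text tells. Its arguments: {"type":"object","properties":{"commands":{"type":"array","items":{"type":"object","properties":{"delta_pos":{"type":"array","items":{"type":"number"}},"yaw":{"type":"number"}}}},"grip":{"type":"number"},"force":{"type":"number"}},"required":["commands"]}

```bash
mkdir -p pics; cat > h.py <<'E'
import numpy as np, cv2
from station import manip
def ray(name,u,v):
    c=manip.get_calibration(name);T=np.array(c["world_to_cam"]);R=T[:3,:3];t=T[:3,3]
    d=R.T@np.array([(u-c["cx"])/c["fx"],(v-c["cy"])/c["fy"],1.]);return -R.T@t,d/np.linalg.norm(d)
def onz(name,u,v,z):
    o,d=ray(name,u,v);return o+d*(z-o[2])/d[2]
def proj(name,p):
    c=manip.get_calibration(name);T=np.array(c["world_to_cam"]);q=T[:3,:3]@np.array(p)+T[:3,3]
    return np.array([c["fx"]*q[0]/q[2]+c["cx"],c["fy"]*q[1]/q[2]+c["cy"]])
def two(a,pa,b,pb):
    o1,d1=ray(a,*pa);o2,d2=ray(b,*pb)
    A=np.stack([d1,-d2],1);s=np.linalg.lstsq(A,o2-o1,rcond=None)[0]
    x,y=o1+s[0]*d1,o2+s[1]*d2;return (x+y)/2,np.linalg.norm(x-y)
E
python3 - <<'E'
from h import *
for n in("scene","top"):
    im=manip.snapshot(n);cv2.imwrite(f"pics/{n}0.png",im);c=manip.get_calibration(n);print(n,c["fx"],ray(n,280,210))
s=manip.sense();print(s["t"],s["tcp_pos"],s["tool_rot"],s["force"],s["finger_gap"])
a=cv2.imread("pics/scene0.png");b=cv2.imread("pics/top0.png")
E
```

```text
scene 410.2961542434594 (array([ 1.46229369, -0.29477091,  0.83137042]), array([-0.76020366,  0.24638851, -0.60115147]))
top 406.5005411541929 (array([0.34974221, 0.01860819, 1.12047181]), array([ 0.14323798,  0.03215574, -0.98916575]))
0.1 [ 0.17976507 -0.59793269  0.23042905] [ 9.89374541e-01  1.45385923e-01  3.04365983e-05 -9.74822198e-04] [-0.06248727  0.10389701 -0.41635752] 0.9996700169035921
```

View pics/scene0.png

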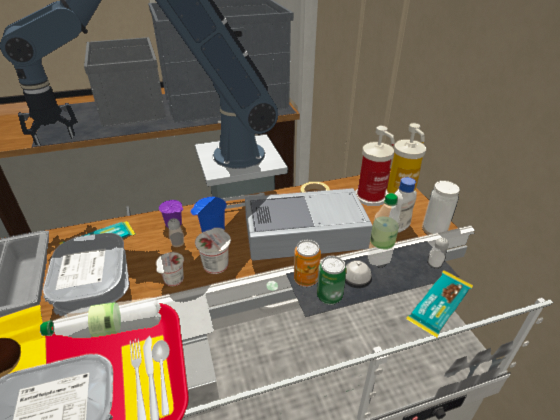

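View pics/top0.png

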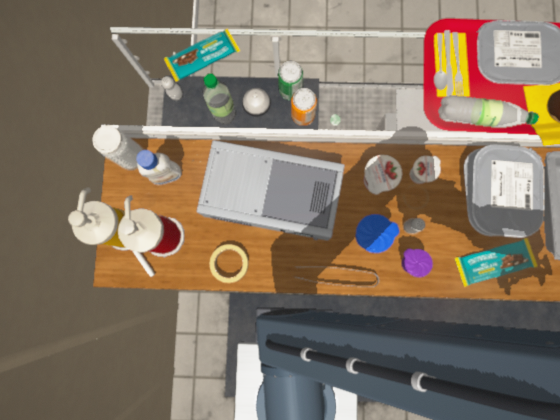

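The scene view shows two strawberry-topped tubs, a small one at (172,268) and a large one at (214,250). There is also a purple one at (172,215) and a blue one at (209,214). In the top view they are at (426,170), (383,173), (417,263) and (377,233). Leaving out blue and purple, the smaller one is meant: scene (172,268), top (426,170). The shaker is at top (414,226), and the chiller with its ribs at top (320,197). I'll enlarge to confirm.

```bash
python3 - <<'E'
from h import *
a=cv2.imread("pics/scene0.png");b=cv2.imread("pics/top0.png")
r=lambda im,x,y,w,h:cv2.resize(im[y:y+h,x:x+w],None,fx=4,fy=4,interpolation=cv2.INTER_CUBIC)
A=r(a,145,195,100,100);B=r(b,355,145,100,100)
cv2.imwrite("pics/c1.png",np.hstack([A,B]))
C=r(b,190,130,170,115);cv2.imwrite("pics/c2.png",C)
E
```

```text
(no output)
```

View pics/c1.png

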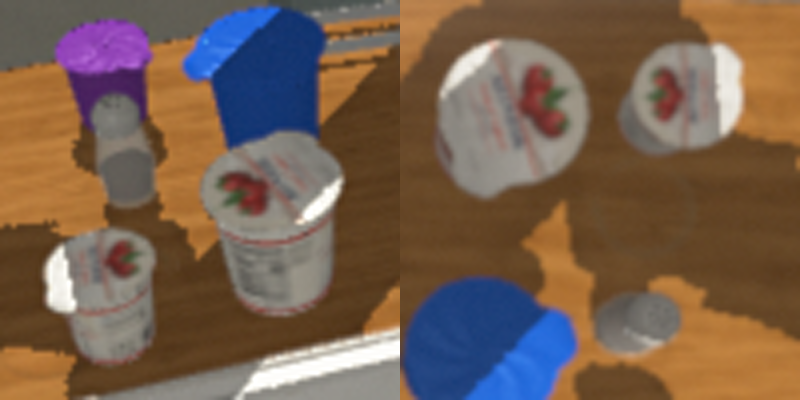

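View pics/c2.png

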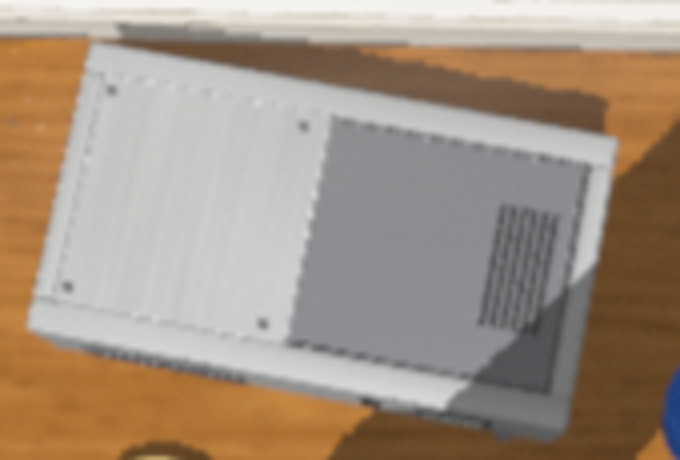

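The crop confirms it: the small white tub has its lid centre at scene ≈(171.7,262) and top ≈(424.5,169), with a pull tab on its −y side. The chiller rim corners show in the top view at about (213,141), (344,165), (331,236) and (197.5,212), and the ribs' centre is at (320,197).

```bash
python3 - <<'E'
from h import *
P=lambda u,v:(190+u/4,130+v/4)
cs=[onz("top",*P(*p),.0965) for p in((92,43),(617,140),(561,425),(30,328))]
print(np.round(cs,4).tolist())
o=np.mean(cs,0);print("c",o, [np.linalg.norm(cs[i]-cs[(i+1)%4]) for i in range(4)])
e=(cs[0]-cs[1]+cs[3]-cs[2]);yaw=np.arctan2(-e[0],e[1]);print("yaw",yaw)
print("tub lid",two("scene",(171.7,262),"top",(424.5,169)),onz("top",424.5,169,.071),onz("scene",171.7,262,.071))
print("lid diam", onz("top",355+318/4,169,.071)-onz("top",355+232/4,169,.071), onz("top",424,145+43/4,.071)-onz("top",424,145+150/4,.071))
# ribs in scene
a=cv2.imread("pics/scene0.png")
print("ribs top",onz("top",320,196.8,.094))
print("ribs proj scene",proj("scene",onz("top",320,196.8,.094)))
print("big tub",two("scene",(145+268/4,195+180/4),"top",(355+115/4,145+115/4)))
print("shaker top",two("scene",(145+115/4,195+105/4),"top",(355+255/4,145+312/4)),onz("top",355+255/4,145+312/4,.09))
g=cv2.resize(a[180:270,235:385],None,fx=5,fy=5,interpolation=cv2.INTER_CUBIC);cv2.imwrite("pics/c3.png",g)
c,s=np.cos(yaw),np.sin(yaw);R=np.array([[c,-s],[s,c]])
for n,p in(("ribs",(0,-.130)),("well",(0,-.1025)),("ribsopen",(0,-.015)),("A",(.098,.176)),("B",(.098,-.176)),("C",(-.098,-.176))):print(n,o[:2]+R@np.array(p))
print(proj("scene",[*(o[:2]+R@np.array((.098,-.176))),.0965]),proj("scene",[*(o[:2]+R@np.array((-.098,-.176))),.0965]))
E
```

```text
[[0.6764, 0.2327, 0.0965], [0.6196, -0.1102, 0.0965], [0.4346, -0.0767, 0.0965], [0.4873, 0.2625, 0.0965]]
c [0.55447094 0.07708858 0.0965    ] [np.float64(0.3476257536722506), np.float64(0.187998465939676), np.float64(0.34321833615167435), np.float64(0.19142024906313662)]
yaw -0.15930100420439894
tub lid (array([ 0.62280932, -0.32528041,  0.06294141]), np.float64(0.002350295334488775)) [ 0.62057038 -0.32385987  0.071     ] [ 0.63217317 -0.32384986  0.071     ]
lid diam [ 0.00136649 -0.05614799  0.        ] [ 0.07212019 -0.00129397  0.        ]
ribs top [ 0.5351976 -0.0493655  0.094    ]
ribs proj scene [262.17447691 214.51118366]
big tub (array([ 0.60041805, -0.21118705,  0.09160978]), np.float64(0.002749374175861168))
shaker top (array([ 0.47587098, -0.3012548 ,  0.08388302]), np.float64(0.0024933834441029142)) [ 0.47492144 -0.30063863  0.09      ]
ribs [ 0.53384929 -0.05126541]
well [ 0.53821156 -0.0241136 ]
ribsopen [0.55209152 0.06227851]
A [0.67914865 0.23531459]
B [ 0.62331156 -0.11222853]
C [ 0.42979323 -0.08113742]
[248.78271281 236.70554526] [243.12801629 196.03971308]
```

View pics/c3.png

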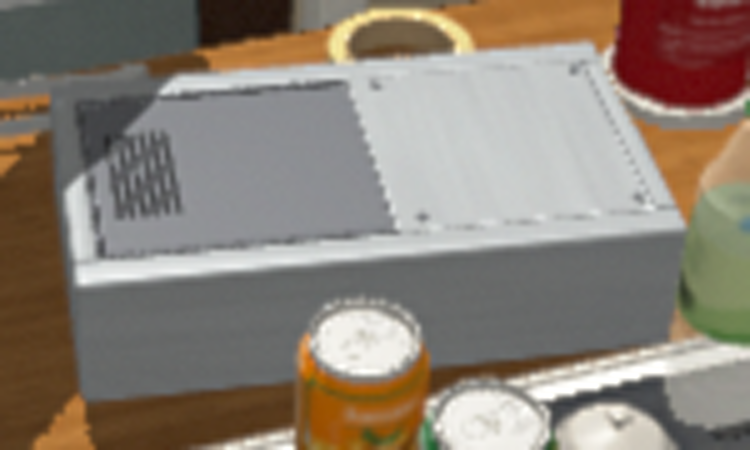

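Emit:
send_rows(
  commands=[
    {"delta_pos": [2.9, 4.5, 0.3], "yaw": 0.09},
    {"delta_pos": [2.9, 4.5, 0.3], "yaw": 0.09},
    {"delta_pos": [2.9, 4.5, 0], "yaw": 0.09},
    {"delta_pos": [2.9, 4.5, 0], "yaw": 0.09},
    {"delta_pos": [2.9, 4.5, 0], "yaw": 0.09},
    {"delta_pos": [2.9, 4.5, 0], "yaw": 0.09},
    {"delta_pos": [2.9, 4.5, 0], "yaw": 0.09},
    {"delta_pos": [2.9, 4.5, 0], "yaw": 0.09},
    {"delta_pos": [2.9, 4.5, 0], "yaw": 0.09},
    {"delta_pos": [2.9, 4.5, 0], "yaw": 0.09},
  ],
  grip=1,
)

```text
t: 1.35
tcp_pos: [0.4734, -0.1361, 0.2333]
tool_rot: [0.822, 0.57, -0.0, -0.002]
force: [1.0, -0.9, -1.3]
finger_gap: -0.001
```

```bash
python3 - <<'E'
from h import *
print("ribs",two("scene",(264.4,215),"top",(320,196.8)))
print(onz("top",426.75,169,.071),onz("scene",171,262,.071),two("scene",(171,262),"top",(426.75,169)))
s=manip.sense();print(s["tcp_pos"],s["tool_rot"],s["q"],s["force"],s["finger_gap"])
x,y=s["tool_rot"][:2];print("jaw ang",2*np.arctan2(y,x)-np.pi/2)
E
```

```text
ribs (array([ 0.53638286, -0.04632866,  0.09233336]), np.float64(0.00653739349376282))
[ 0.62071336 -0.32973479  0.071     ] [ 0.63162047 -0.32559515  0.071     ] (array([ 0.62285011, -0.32878864,  0.06434145]), np.float64(0.0061272460211551525))
[ 0.47343868 -0.13607431  0.23325606] [ 8.21863657e-01  5.69680708e-01 -3.79286089e-04 -1.96905270e-03] [-5.07810437e-01  3.49020136e-01  1.75295818e+00  1.22254441e-03
  1.04348351e+00 -1.49868753e-01] [ 1.02950823 -0.88660979 -1.34432199] -0.000551410845074333
jaw ang -0.35855892757341024
```

Emit:
send_rows(
  commands=[
    {"delta_pos": [2.1, 2.9, -2], "yaw": 0.07},
    {"delta_pos": [2.1, 2.9, -3], "yaw": 0.07},
    {"delta_pos": [2.0, 2.9, -3], "yaw": 0.06},
    {"delta_pos": [0, 0, -2]},
    {"delta_pos": [0, 0, -1]},
    {"delta_pos": [0, 0, 0]},
  ],
)

```text
validation failed for argument at $.co...
```

Emit:
send_rows(
  commands=[
    {"delta_pos": [2.1, 2.9, -2], "yaw": 0.07},
    {"delta_pos": [2.1, 2.9, -3], "yaw": 0.07},
    {"delta_pos": [2.0, 2.9, -3], "yaw": 0.06},
    {"delta_pos": [0, 0, -2], "yaw": 0},
    {"delta_pos": [0, 0, -1], "yaw": 0},
    {"delta_pos": [0, 0, 0], "yaw": 0},
  ],
)

```text
t: 2.1
tcp_pos: [0.5387, -0.0418, 0.1194]
tool_rot: [0.756, 0.654, -0.0, -0.002]
force: [-0.4, -0.6, 0.6]
finger_gap: -0.001
```

```bash
python3 - <<'E'
from h import *
s=manip.sense();print(s["tcp_pos"],s["force"])
x,y=s["tool_rot"][:2];print("jaw ang",2*np.arctan2(y,x)-np.pi/2)
a=manip.snapshot("scene");b=manip.snapshot("top");print(proj("scene",s["tcp_pos"]),proj("top",s["tcp_pos"]))
r=lambda im,x,y:cv2.resize(im[y:y+100,x:x+100],None,fx=4,fy=4,interpolation=cv2.INTER_CUBIC)
cv2.imwrite("pics/d1.png",np.hstack([r(a,215,150),r(b,270,150)]))
E
```

```text
[ 0.5386522  -0.04182365  0.11942736] [-0.36058836 -0.56852748  0.61270853]
jaw ang -0.14383213279047924
[264.81406794 207.79306674] [317.70686944 193.56893216]
```

View pics/d1.png

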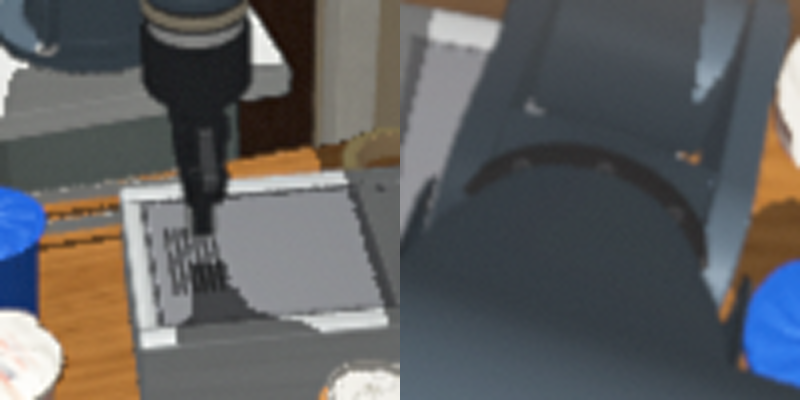

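The closed fingers stand above the ribs, with the tip at scene about (266,209), as projected. The top view is blocked by the arm. I'll shift slightly towards −y and come down.

Emit:
send_rows(
  commands=[
    {"delta_pos": [-0.3, -0.7, -1.0], "yaw": -0.015},
    {"delta_pos": [0, 0, -0.8], "yaw": 0},
    {"delta_pos": [0, 0, -0.5], "yaw": 0},
    {"delta_pos": [0, 0, -0.2], "yaw": 0},
  ],
)

```text
t: 2.7
tcp_pos: [0.537, -0.0514, 0.0958]
tool_rot: [0.762, 0.647, 0.002, 0.001]
force: [-0.2, 0.1, 0.5]
finger_gap: 0.003
```

Emit:
send_rows(
  commands=[
    {"delta_pos": [0, 0, -0.2], "yaw": 0},
    {"delta_pos": [0, 0, -0.2], "yaw": 0},
  ],
)

```text
t: 2.95
tcp_pos: [0.5371, -0.0514, 0.0924]
tool_rot: [0.762, 0.647, 0.002, 0.001]
force: [-3.4, -0.2, 9.3]
finger_gap: 0.004
```

Emit:
send_rows(
  commands=[
    {"delta_pos": [0.08, 0.5, -0.05], "yaw": 0},
    {"delta_pos": [0.16, 1.0, 0], "yaw": 0},
    {"delta_pos": [0.16, 1.0, 0], "yaw": 0},
  ],
)

```text
t: 3.32
tcp_pos: [0.5413, -0.0273, 0.0942]
tool_rot: [0.762, 0.648, 0.001, 0.003]
force: [0.4, -0.3, 0.6]
finger_gap: -0.002
```

Emit:
send_rows(
  commands=[
    {"delta_pos": [0, 0, -0.2], "yaw": 0},
    {"delta_pos": [0, 0, -0.1], "yaw": 0},
    {"delta_pos": [0.08, 0.5, -0.1], "yaw": 0},
    {"delta_pos": [0.08, 0.5, -0.1], "yaw": 0},
  ],
)

```text
t: 3.82
tcp_pos: [0.5431, -0.0172, 0.0923]
tool_rot: [0.761, 0.649, 0.001, 0.004]
force: [-3.0, -1.6, 10.3]
finger_gap: -0.002
```

Emit:
send_rows(
  commands=[
    {"delta_pos": [0.1, 0.6, -0.1], "yaw": 0},
    {"delta_pos": [0.1, 0.6, -0.1], "yaw": 0},
    {"delta_pos": [0.1, 0.6, -0.1], "yaw": 0},
    {"delta_pos": [0.1, 0.6, -0.1], "yaw": 0},
  ],
)

```text
t: 4.32
tcp_pos: [0.5469, 0.0056, 0.0923]
tool_rot: [0.761, 0.649, 0.0, 0.005]
force: [-2.6, -1.2, 10.1]
finger_gap: -0.001
```

```bash
python3 - <<'E'
from h import *
s=manip.sense();print(s["tcp_pos"],s["force"])
a=manip.snapshot("scene");print(proj("scene",s["tcp_pos"]))
cv2.imwrite("pics/d2.png",cv2.resize(a[160:270,225:385],None,fx=5,fy=5,interpolation=cv2.INTER_CUBIC))
E
```

```text
[0.54689315 0.00560729 0.09226541] [-2.5855729  -1.23351594 10.10427648]
[281.16224769 213.88822837]
```

View pics/d2.png

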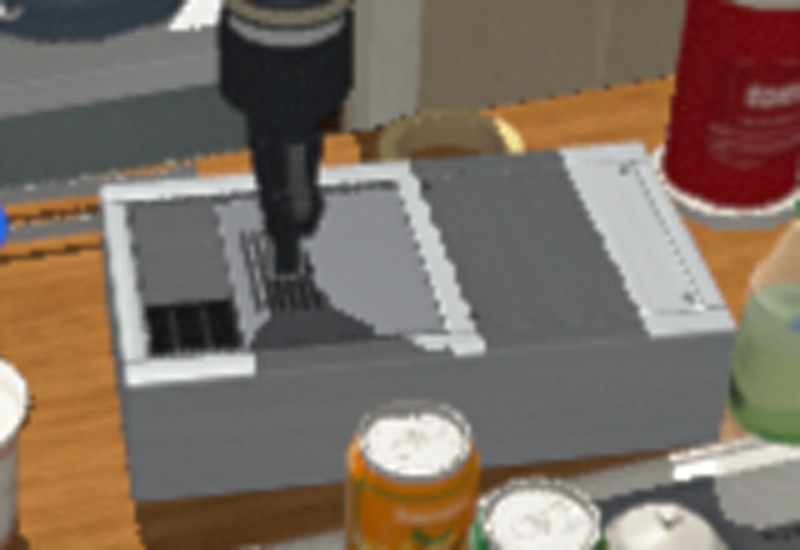

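The cover is roughly 45 mm open, with its edge at crop (225..255). The finger is on the ribs at crop (288,272). I'll carry on.

Emit:
send_rows(
  commands=[
    {"delta_pos": [0.1, 0.6, -0.1], "yaw": 0},
    {"delta_pos": [0.1, 0.6, -0.1], "yaw": 0},
    {"delta_pos": [0.1, 0.6, -0.1], "yaw": 0},
    {"delta_pos": [0.1, 0.6, -0.1], "yaw": 0},
    {"delta_pos": [0.1, 0.6, -0.1], "yaw": 0},
    {"delta_pos": [0.1, 0.6, -0.1], "yaw": 0},
    {"delta_pos": [0.1, 0.6, -0.1], "yaw": 0},
    {"delta_pos": [0.1, 0.6, -0.1], "yaw": 0},
  ],
)

```text
t: 5.38
tcp_pos: [0.5546, 0.0522, 0.0924]
tool_rot: [0.759, 0.651, -0.001, 0.007]
force: [-2.9, -1.2, 10.9]
finger_gap: 0.001
```

Emit:
send_rows(
  commands=[
    {"delta_pos": [0.1, 0.6, -0.1], "yaw": 0},
    {"delta_pos": [0.1, 0.6, -0.1], "yaw": 0},
    {"delta_pos": [0.1, 0.5, -0.1], "yaw": 0},
  ],
)

```text
t: 5.75
tcp_pos: [0.5576, 0.0679, 0.0924]
tool_rot: [0.758, 0.652, -0.002, 0.009]
force: [-2.9, -6.9, 10.5]
finger_gap: -0.002
```

Emit:
send_rows(
  commands=[
    {"delta_pos": [0, 0, 2], "yaw": 0},
    {"delta_pos": [0, 0, 4], "yaw": 0},
    {"delta_pos": [0, -1, 4], "yaw": 0},
    {"delta_pos": [1, -5, 1], "yaw": 0},
    {"delta_pos": [1, -5.5, 0], "yaw": 0},
    {"delta_pos": [1, -5.5, 0], "yaw": 0},
    {"delta_pos": [1, -5.5, 0], "yaw": 0},
    {"delta_pos": [1, -5.5, 0], "yaw": 0},
    {"delta_pos": [1, -5.5, 0], "yaw": 0},
    {"delta_pos": [0.3, -3.5, 0], "yaw": 0},
  ],
  grip=-1,
)

```text
t: 7.0
tcp_pos: [0.6212, -0.3107, 0.2023]
tool_rot: [0.756, 0.655, -0.002, 0.009]
force: [-0.4, -0.9, 0.4]
finger_gap: 0.998
```

```bash
python3 - <<'E'
from h import *
s=manip.sense();print(s["tcp_pos"],s["force"],s["finger_gap"])
x,y=s["tool_rot"][:2];print("jaw ang",2*np.arctan2(y,x)-np.pi/2, s["tool_rot"])
a=manip.snapshot("scene");b=manip.snapshot("top");print(proj("scene",s["tcp_pos"]))
r=lambda im,x,y,w,h:cv2.resize(im[y:y+h,x:x+w],None,fx=4,fy=4,interpolation=cv2.INTER_CUBIC)
cv2.imwrite("pics/e1.png",np.hstack([r(a,130,155,100,140),r(b,225,130,100,140)]))
E
```

```text
[ 0.62118839 -0.31069509  0.20229314] [-0.38157463 -0.88618025  0.44539871] 0.9975180827330046
jaw ang -0.14285229821728818 [ 0.75573619  0.65481432 -0.00199789  0.00877622]
[168.5017991  219.33722677]
```

View pics/e1.png

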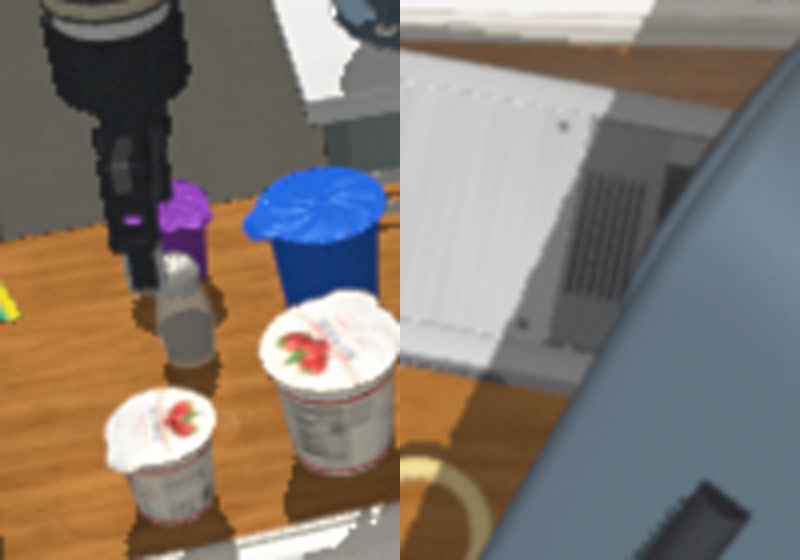

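```bash
python3 - <<'E'
from h import *
print("foot",onz("scene",173.4,281.3,0),"lid",onz("scene",170.5,262.3,.071))
for x in(.615,.622,.629):
  print(x,[np.round(proj("scene",[x+.0345*np.cos(t),-.328+.0345*np.sin(t),.071])-[130,155],1)*4 for t in np.arange(4)*np.pi/2],[np.round(proj("top",[x+.0345*np.cos(t),-.328+.0345*np.sin(t),.071])-[355,145],1)*4 for t in np.arange(4)*np.pi/2])
print("ribs open",onz("top",276.75,188.75,.094))
E
```

```text
foot [ 0.63214697 -0.32998291  0.        ] lid [ 0.63236491 -0.32695621  0.071     ]
0.615 [array([163.2, 447.2]), array([210.4, 401.2]), array([152.8, 378.4]), array([104. , 422.8])] [array([283.6,  53.2]), array([231.6, 103.2]), array([285.6, 156. ]), array([337.6, 105.6])]
0.622 [array([164. , 454.8]), array([211.6, 408. ]), array([153.6, 385.2]), array([104.8, 430. ])] [array([283.2,  43.2]), array([231.6,  92.8]), array([285.2, 145.6]), array([337.2,  95.2])]
0.629 [array([165.2, 462. ]), array([213.2, 415.2]), array([154.8, 392. ]), array([106. , 437.2])] [array([283.2,  32.8]), array([231.2,  82.4]), array([285.2, 134.8]), array([336.8,  84.8])]
ribs open [0.55335997 0.06200796 0.094     ]
```

Emit:
send_rows(
  commands=[
    {"delta_pos": [0.3, -1.7, -3], "yaw": -0.015},
    {"delta_pos": [0, 0, -4], "yaw": 0},
    {"delta_pos": [0, 0, -3], "yaw": 0},
    {"delta_pos": [0, 0, -1], "yaw": 0},
    {"delta_pos": [0, 0, 0], "yaw": 0},
  ],
)

```text
t: 7.72
tcp_pos: [0.6236, -0.3266, 0.0882]
tool_rot: [0.761, 0.648, -0.002, 0.008]
force: [0.4, 0.4, 0.0]
finger_gap: 1.0
```

```bash
python3 - <<'E'
from h import *
s=manip.sense();print(s["tcp_pos"],s["force"],s["finger_gap"],s["tool_rot"])
a=manip.snapshot("scene")
cv2.imwrite("pics/e2.png",cv2.resize(a[190:300,120:240],None,fx=5,fy=5,interpolation=cv2.INTER_CUBIC))
E
```

```text
[ 0.62362233 -0.32660289  0.08818288] [0.36839561 0.39137501 0.00466784] 1.0003995123107619 [ 0.76138195  0.64824851 -0.00165106  0.00828616]
```

View pics/e2.png

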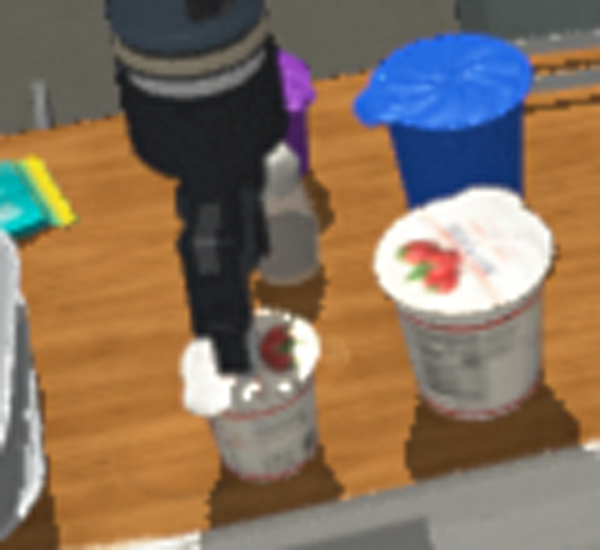

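The near finger is at crop (235,372), just above the lid's near edge. The lid spans crop x 185–318. The straddle looks right, so I'll descend in steps and watch the force.

Emit:
send_rows(
  commands=[
    {"delta_pos": [0.1, -0.2, -1.5], "yaw": 0},
    {"delta_pos": [0, 0, -1], "yaw": 0},
    {"delta_pos": [0, 0, 0], "yaw": 0},
  ],
)

```text
t: 8.15
tcp_pos: [0.6267, -0.3296, 0.0653]
tool_rot: [0.761, 0.648, -0.001, 0.011]
force: [0.1, 0.0, -0.7]
finger_gap: 1.003
```

Emit:
send_rows(
  commands=[
    {"delta_pos": [0, 0, -1], "yaw": 0},
    {"delta_pos": [0, 0, -1], "yaw": 0},
    {"delta_pos": [0, 0, -0.7], "yaw": 0},
    {"delta_pos": [0, 0, -0.3], "yaw": 0},
    {"delta_pos": [0, 0, 0], "yaw": 0},
  ],
)

```text
t: 8.78
tcp_pos: [0.6268, -0.3298, 0.0333]
tool_rot: [0.761, 0.648, -0.001, 0.012]
force: [-0.3, 0.3, 0.2]
finger_gap: 0.999
```

Emit:
send_rows(
  commands=[
    {"delta_pos": [0, 0, -0.2], "yaw": 0},
    {"delta_pos": [0, 0, 0], "yaw": 0},
    {"delta_pos": [0, 0, 0], "yaw": 0},
    {"delta_pos": [0, 0, 0], "yaw": 0},
    {"delta_pos": [0, 0, 0], "yaw": 0},
    {"delta_pos": [0, 0, 0], "yaw": 0},
  ],
  grip=1,
  force=35,
)

```text
t: 9.52
tcp_pos: [0.6272, -0.3302, 0.0323]
tool_rot: [0.761, 0.648, -0.001, 0.012]
force: [-0.2, 0.6, 1.3]
finger_gap: 0.784
```

```bash
python3 - <<'E'
from h import *
s=manip.sense();print(s["t"],s["tcp_pos"],s["force"],s["finger_gap"],s["finger_gap"]*85)
E
```

```text
9.525 [ 0.62717262 -0.3301749   0.0322798 ] [-0.19571589  0.63125721  1.26115597] 0.783988999030506 66.639064917593
```

Emit:
send_rows(
  commands=[
    {"delta_pos": [0, 0, 1], "yaw": 0},
    {"delta_pos": [0, 0, 3], "yaw": 0},
    {"delta_pos": [0, 0, 4], "yaw": 0},
    {"delta_pos": [0, 0, 4], "yaw": 0},
    {"delta_pos": [0, 0, 3], "yaw": 0},
    {"delta_pos": [0, 0, 1], "yaw": 0},
  ],
)

```text
t: 10.28
tcp_pos: [0.6257, -0.3288, 0.1972]
tool_rot: [0.761, 0.648, -0.001, 0.011]
force: [-0.6, 0.1, -1.0]
finger_gap: 0.783
```

Emit:
send_rows(
  commands=[
    {"delta_pos": [-0.8, 2, 0], "yaw": 0},
    {"delta_pos": [-1.2, 4, 0], "yaw": 0},
    {"delta_pos": [-1.2, 4.2, 0], "yaw": 0},
    {"delta_pos": [-1.2, 4.2, 0], "yaw": 0},
    {"delta_pos": [-1.2, 4.2, 0], "yaw": 0},
    {"delta_pos": [-1.2, 4.2, 0], "yaw": 0},
    {"delta_pos": [-1, 4, 0], "yaw": 0},
    {"delta_pos": [-0.8, 2, 0], "yaw": 0},
    {"delta_pos": [0, 1, 0], "yaw": 0},
    {"delta_pos": [0, 0, 0], "yaw": 0},
  ],
)

```text
t: 11.52
tcp_pos: [0.5329, -0.0233, 0.1926]
tool_rot: [0.762, 0.647, -0.003, 0.008]
force: [0.0, -0.5, -0.3]
finger_gap: 0.784
```

```bash
python3 - <<'E'
from h import *
s=manip.sense();print(s["t"],s["tcp_pos"],s["force"],s["finger_gap"],s["tool_rot"])
x,y=s["tool_rot"][:2];print("jaw ang",2*np.arctan2(y,x)-np.pi/2)
a=manip.snapshot("scene")
cv2.imwrite("pics/f1.png",cv2.resize(a[140:270,220:390],None,fx=4.5,fy=4.5,interpolation=cv2.INTER_CUBIC))
E
```

```text
11.525 [ 0.53287803 -0.02332819  0.19263836] [ 0.03264936 -0.48240834 -0.30695068] 0.7842493698912667 [ 0.76219129  0.64729283 -0.00290474  0.00824632]
jaw ang -0.16267648775397703
```

View pics/f1.png

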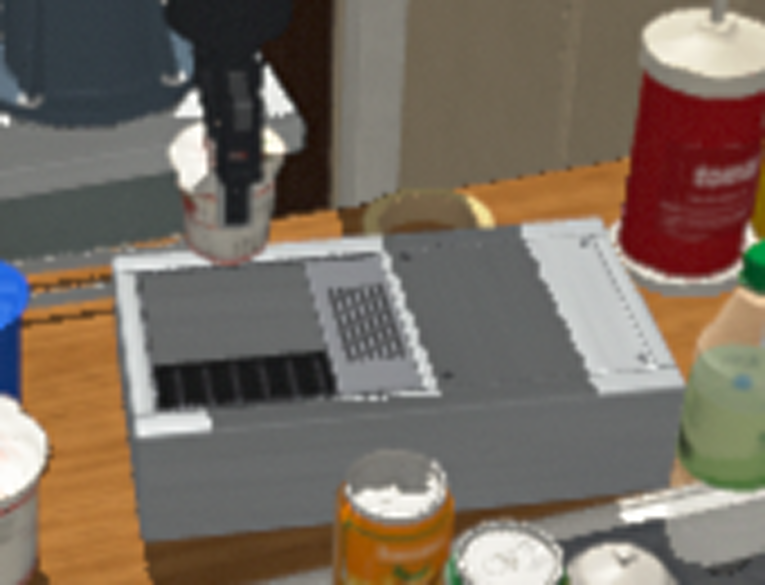

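The tub is held upright over the mouth, and the cover is fully open. The mouth's corners are at crop (135,277), (307,263), (335,395) and (155,411).

```bash
python3 - <<'E'
from h import *
m=[onz("scene",220+u/4.5,140+v/4.5,.095) for u,v in((137,277),(307,263),(335,395),(155,411))]
print(np.round(m,4).tolist(),np.mean(m,0))
f=onz("scene",220+230/4.5,140+245/4.5,.160);print("foot est",f)
E
```

```text
[[0.463, -0.0663, 0.095], [0.4819, 0.0496, 0.095], [0.6228, 0.0205, 0.095], [0.6041, -0.0912, 0.095]] [ 0.54296058 -0.0218417   0.095     ]
foot est [ 0.53507521 -0.02130802  0.16      ]
```

Emit:
send_rows(
  commands=[
    {"delta_pos": [0.7, 0, -1.5], "yaw": 0},
    {"delta_pos": [0, 0, -2], "yaw": 0},
    {"delta_pos": [0, 0, -2], "yaw": 0},
    {"delta_pos": [0, 0, -1.5], "yaw": 0},
    {"delta_pos": [0, 0, 0], "yaw": 0},
  ],
)

```text
t: 12.2
tcp_pos: [0.5442, -0.0292, 0.1173]
tool_rot: [0.764, 0.645, -0.002, 0.01]
force: [-0.0, 0.1, -1.1]
finger_gap: 0.787
```

Emit:
send_rows(
  commands=[
    {"delta_pos": [0, 0, -1.5], "yaw": 0},
    {"delta_pos": [0, 0, -1.5], "yaw": 0},
    {"delta_pos": [0, 0, -1.5], "yaw": 0},
    {"delta_pos": [0, 0, 0], "yaw": 0},
  ],
)

```text
t: 12.7
tcp_pos: [0.5452, -0.0297, 0.0697]
tool_rot: [0.765, 0.644, -0.002, 0.011]
force: [0.4, -0.4, -1.3]
finger_gap: 0.788
```

Emit:
send_rows(
  commands=[
    {"delta_pos": [-0.4, 0.5, -0.8], "yaw": 0.01},
    {"delta_pos": [0, 0, -0.6], "yaw": 0},
    {"delta_pos": [0, 0, -0.4], "yaw": 0},
    {"delta_pos": [0, 0, 0], "yaw": 0},
  ],
)

```text
t: 13.2
tcp_pos: [0.5414, -0.0242, 0.0511]
tool_rot: [0.761, 0.649, -0.001, 0.011]
force: [0.2, 0.1, -0.9]
finger_gap: 0.789
```

Emit:
send_rows(
  commands=[
    {"delta_pos": [0, 0, -0.2], "yaw": 0},
    {"delta_pos": [0, 0, -0.15], "yaw": 0},
  ],
)

```text
t: 13.45
tcp_pos: [0.5419, -0.0244, 0.0479]
tool_rot: [0.761, 0.649, -0.001, 0.012]
force: [-0.1, 0.1, -0.5]
finger_gap: 0.786
```

Emit:
send_rows(
  commands=[
    {"delta_pos": [0, 0, -0.15], "yaw": 0},
  ],
)

```text
t: 13.58
tcp_pos: [0.5421, -0.0245, 0.0465]
tool_rot: [0.761, 0.649, -0.001, 0.012]
force: [0.1, -0.9, -0.4]
finger_gap: 0.781
```

Emit:
send_rows(
  commands=[
    {"delta_pos": [0, 0, -0.1], "yaw": 0},
  ],
)

```text
t: 13.7
tcp_pos: [0.5421, -0.0245, 0.046]
tool_rot: [0.761, 0.649, -0.001, 0.012]
force: [-2.3, 0.7, 9.6]
finger_gap: 0.787
```

Contact with the floor gives 9.6 N upward. I'll release.

Emit:
send_rows(
  commands=[
    {"delta_pos": [0, 0, 0], "yaw": 0},
    {"delta_pos": [0, 0, 0], "yaw": 0},
    {"delta_pos": [0, 0, 0], "yaw": 0},
    {"delta_pos": [0, 0, 0], "yaw": 0},
    {"delta_pos": [0, 0, 0], "yaw": 0},
  ],
  grip=-1,
)

```text
t: 14.32
tcp_pos: [0.5426, -0.0246, 0.0462]
tool_rot: [0.761, 0.649, -0.0, 0.013]
force: [0.1, -0.5, -0.5]
finger_gap: 1.001
```

Emit:
send_rows(
  commands=[
    {"delta_pos": [0, 0, 1], "yaw": 0},
    {"delta_pos": [0, 0, 1.5], "yaw": 0},
    {"delta_pos": [0, 0, 2], "yaw": 0},
    {"delta_pos": [0, 0, 3], "yaw": 0},
    {"delta_pos": [0, 0, 4], "yaw": 0},
    {"delta_pos": [0, 0, 4], "yaw": 0},
  ],
)

```text
t: 15.08
tcp_pos: [0.5404, -0.0241, 0.2076]
tool_rot: [0.761, 0.649, -0.001, 0.011]
force: [0.6, -0.0, 0.3]
finger_gap: 1.001
```

Emit:
send_rows(
  commands=[
    {"delta_pos": [0.5, 3, 0], "yaw": 0},
    {"delta_pos": [0.5, 3, -1], "yaw": 0},
    {"delta_pos": [0.3, 2.4, -2], "yaw": 0},
    {"delta_pos": [0, 0, -3], "yaw": 0},
    {"delta_pos": [0, 0, -3], "yaw": 0},
    {"delta_pos": [0, 0, 0], "yaw": 0},
  ],
  grip=1,
)

```text
t: 15.82
tcp_pos: [0.5581, 0.0622, 0.1295]
tool_rot: [0.761, 0.649, 0.006, 0.02]
force: [0.9, -0.6, 0.7]
finger_gap: 0.001
```

```bash
python3 - <<'E'
from h import *
s=manip.sense();print(s["t"],s["tcp_pos"],s["force"],s["finger_gap"])
a=manip.snapshot("scene");
cv2.imwrite("pics/g1.png",cv2.resize(a[140:270,220:390],None,fx=4.5,fy=4.5,interpolation=cv2.INTER_CUBIC))
E
```

```text
15.825 [0.55812078 0.06216568 0.12950881] [ 0.94665489 -0.63429021  0.72339491] 0.0006240282778540049
```

View pics/g1.png

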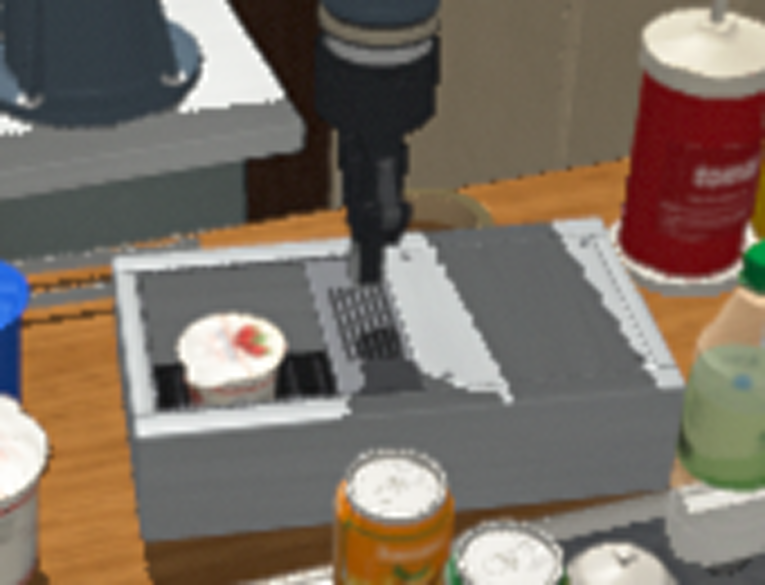

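The tub stands upright in the well, with its lid at crop (232,352). The finger is over the ribs at crop (368,280). Next I'll press and slide the cover shut.

Emit:
send_rows(
  commands=[
    {"delta_pos": [-0.3, 0, -1.4], "yaw": 0},
    {"delta_pos": [0, 0, -1.0], "yaw": 0},
    {"delta_pos": [0, 0, -0.7], "yaw": 0},
    {"delta_pos": [0, 0, -0.2], "yaw": 0},
    {"delta_pos": [0, 0, 0], "yaw": 0},
  ],
)

```text
t: 16.5
tcp_pos: [0.5585, 0.0614, 0.0993]
tool_rot: [0.761, 0.648, 0.01, 0.023]
force: [0.4, -0.8, 0.1]
finger_gap: 0.002
```

Emit:
send_rows(
  commands=[
    {"delta_pos": [0, 0, -0.15], "yaw": 0},
    {"delta_pos": [0, 0, -0.15], "yaw": 0},
  ],
)

```text
t: 16.75
tcp_pos: [0.559, 0.0613, 0.0966]
tool_rot: [0.761, 0.648, 0.01, 0.023]
force: [0.3, 0.2, 0.3]
finger_gap: 0.004
```

Emit:
send_rows(
  commands=[
    {"delta_pos": [0, 0, -0.2], "yaw": 0},
    {"delta_pos": [0, 0, -0.2], "yaw": 0},
    {"delta_pos": [0, 0, -0.1], "yaw": 0},
  ],
)

```text
t: 17.12
tcp_pos: [0.5592, 0.0613, 0.0929]
tool_rot: [0.761, 0.648, 0.01, 0.024]
force: [-2.1, -0.2, 8.6]
finger_gap: 0.004
```

Emit:
send_rows(
  commands=[
    {"delta_pos": [-0.1, -0.6, -0.1], "yaw": 0},
    {"delta_pos": [-0.1, -0.6, -0.1], "yaw": 0},
    {"delta_pos": [-0.1, -0.6, -0.1], "yaw": 0},
    {"delta_pos": [-0.1, -0.6, -0.1], "yaw": 0},
  ],
)

```text
t: 17.62
tcp_pos: [0.5555, 0.0393, 0.0931]
tool_rot: [0.761, 0.648, 0.013, 0.024]
force: [-2.5, 1.2, 8.3]
finger_gap: 0.001
```

Emit:
send_rows(
  commands=[
    {"delta_pos": [-0.1, -0.6, -0.1], "yaw": 0},
    {"delta_pos": [-0.1, -0.6, -0.1], "yaw": 0},
    {"delta_pos": [-0.1, -0.6, -0.1], "yaw": 0},
    {"delta_pos": [-0.1, -0.6, -0.1], "yaw": 0},
    {"delta_pos": [-0.1, -0.6, -0.1], "yaw": 0},
    {"delta_pos": [-0.1, -0.6, -0.1], "yaw": 0},
    {"delta_pos": [-0.1, -0.6, -0.1], "yaw": 0},
    {"delta_pos": [-0.1, -0.6, -0.1], "yaw": 0},
  ],
)

```text
t: 18.62
tcp_pos: [0.548, -0.0061, 0.0931]
tool_rot: [0.762, 0.647, 0.017, 0.024]
force: [-1.9, 1.5, 7.1]
finger_gap: 0.001
```

Emit:
send_rows(
  commands=[
    {"delta_pos": [-0.1, -0.6, -0.11], "yaw": 0},
    {"delta_pos": [-0.1, -0.6, -0.11], "yaw": 0},
    {"delta_pos": [-0.1, -0.6, -0.11], "yaw": 0},
    {"delta_pos": [-0.1, -0.6, -0.11], "yaw": 0},
    {"delta_pos": [-0.1, -0.6, -0.11], "yaw": 0},
    {"delta_pos": [-0.1, -0.6, -0.11], "yaw": 0},
  ],
)

```text
t: 19.38
tcp_pos: [0.5423, -0.0404, 0.0928]
tool_rot: [0.762, 0.647, 0.019, 0.024]
force: [-1.4, 2.0, 8.1]
finger_gap: 0.004
```

Emit:
send_rows(
  commands=[
    {"delta_pos": [-0.1, -0.5, -0.12], "yaw": 0},
    {"delta_pos": [-0.1, -0.5, -0.12], "yaw": 0},
    {"delta_pos": [-0.1, -0.5, -0.12], "yaw": 0},
  ],
)

```text
t: 19.75
tcp_pos: [0.5402, -0.0543, 0.0927]
tool_rot: [0.763, 0.646, 0.021, 0.025]
force: [0.6, 5.6, 9.0]
finger_gap: -0.001
```

Emit:
send_rows(
  commands=[
    {"delta_pos": [-0.05, -0.4, -0.14], "yaw": 0},
    {"delta_pos": [-0.05, -0.4, -0.14], "yaw": 0},
  ],
)

```text
t: 20.0
tcp_pos: [0.5403, -0.0601, 0.0925]
tool_rot: [0.763, 0.645, 0.024, 0.025]
force: [0.3, 6.4, 10.4]
finger_gap: -0.0
```

Emit:
send_rows(
  commands=[
    {"delta_pos": [0, 0, 2], "yaw": 0},
    {"delta_pos": [0, 0, 4], "yaw": 0},
    {"delta_pos": [0, 0, 4], "yaw": 0},
    {"delta_pos": [-0.5, -4, 3], "yaw": 0},
    {"delta_pos": [-1, -5, 0], "yaw": 0},
    {"delta_pos": [-1, -5, 0], "yaw": 0},
    {"delta_pos": [-1, -5, 0], "yaw": 0},
    {"delta_pos": [-1, -5, 0], "yaw": 0},
    {"delta_pos": [-1, -5, 0], "yaw": 0},
    {"delta_pos": [0, 0, 0], "yaw": 0},
  ],
)

```text
t: 21.25
tcp_pos: [0.483, -0.3585, 0.2274]
tool_rot: [0.762, 0.646, 0.024, 0.028]
force: [-0.0, 0.1, 0.0]
finger_gap: -0.001
```

```bash
python3 - <<'E'
from h import *
s=manip.sense();print(s["t"],s["tcp_pos"],s["force"],s["finger_gap"])
a=manip.snapshot("scene");b=manip.snapshot("top");cv2.imwrite("pics/top_end.png",b);cv2.imwrite("pics/scene_end.png",a)
r=lambda im,x,y,w,h:cv2.resize(im[y:y+h,x:x+w],None,fx=4,fy=4,interpolation=cv2.INTER_CUBIC)
cv2.imwrite("pics/z.png",np.hstack([r(a,235,170,80,140),r(b,255,130,100,140)]))
E
```

```text
21.25 [ 0.48304603 -0.35848983  0.22744607] [-0.0316521   0.11285707  0.03784804] -0.0008484268327367707
```

View pics/z.png

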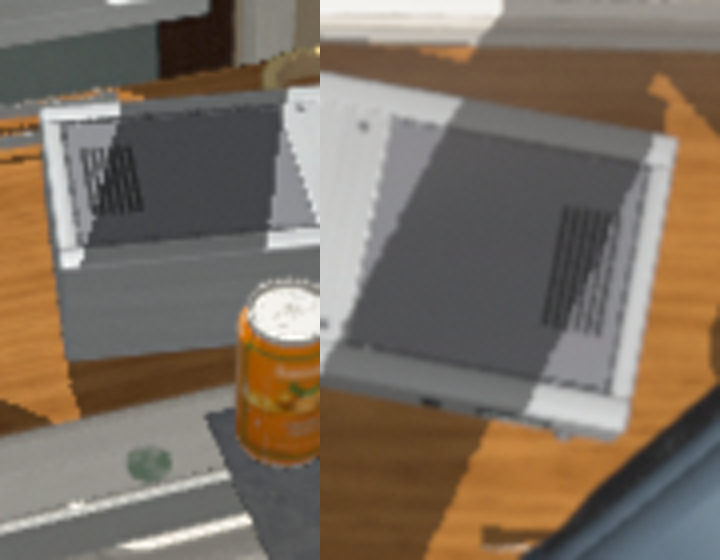

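The cover looks shut in both views. I'll compare the rib position with the start picture numerically, using a template match with high-pass.

```bash
python3 - <<'E'
from h import *
def hp(f):
    g=cv2.resize(cv2.cvtColor(cv2.imread(f),cv2.COLOR_BGR2GRAY),None,fx=8,fy=8,interpolation=cv2.INTER_CUBIC).astype(np.float32)
    g=np.log(g+5);return g-cv2.GaussianBlur(g,(0,0),20)
def match(n,f0,f1,x,y,w,h):
    A,B=hp(f0),hp(f1);T=A[y*8:(y+h)*8,x*8:(x+w)*8];m=6
    S=B[(y-m)*8:(y+h+m)*8,(x-m)*8:(x+w+m)*8]
    _,v,_,l=cv2.minMaxLoc(cv2.matchTemplate(S,T,cv2.TM_CCOEFF_NORMED));return round(v,2),l[0]/8-m,l[1]/8-m
print("top ribs",match("top","pics/top0.png","pics/top_end.png",307,178,26,38))
print("top rim",match("top","pics/top0.png","pics/top_end.png",325,160,18,25))
print("scene ribs",match("s","pics/scene0.png","pics/scene_end.png",254,204,20,22))
print("scene rim",match("s","pics/scene0.png","pics/scene_end.png",243,194,10,45))
E
```

```text
top ribs (0.61, 0.75, -0.5)
top rim (0.76, 0.0, 0.0)
scene ribs (0.51, -0.875, -1.0)
scene rim (0.69, 0.375, 0.0)
```

```bash
python3 -c "
from station import manip
print(manip.sign_off())"
```

```text
the job is handed in; nothing more can be done
None
```

The small white strawberry tub is in the chiller well with the cover slid shut over it, and I handed the job in at about 21 s of the 69 s allowed. The hand-in returned no verdict.

**Opening the cover:** I pressed on the ribs at about 10 N and slid the cover until it hit its stop. The sideways force jumped to about 7 N, and the pictures showed the ribs next to the deck's lip.

**Placing the tub:** I gripped it at about 67 mm across and lowered it until I felt the floor. It was then let go, and the next picture showed it upright and clear of the cover's path.

**Closing the cover:** The force rose from about 2 N to 6 N at the end of the slide, which points to the stop. Both final views show it shut, about 2 mm further closed than it started. That match scored only 0.5–0.6, so I rely mainly on the force jump.

**Disagreements and gaps:**
- The two cameras differed by up to about 11 mm in x on the tub's position, and I used a value in between.
- The tool had tilted by about 0.07 rad by the end, with no visible effect.
- I could not see the tub once the cover was shut.
- I did not measure the shaker or sauce bottle at the end. The arm never went near the bottle. The shaker still looked in place when I went to grasp the tub, and I felt no contact there.

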